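# Change the air manifold over to the reserve supply

## Task

Change the treatment-room air manifold over to its reserve line without cutting off the supply: with a fingertip, push the long lever round until it is fully open (over its pipe, against the stop), and only then push the short lever round until it is fully shut (square across its pipe, against the stop). Leave the vent handwheel and everything else standing about as they are, without lifting or shifting anything.

Things in the scene. Friction and masses are not known exactly. Their poses are not given: they have to be found in the camera images.
- long_pivot (a point): pivot of the long-lever ball valve: point on the vertical turning axis, at the lever's mid-thickness, 90 mm above the table (top of the lever grip at 99 mm, underside at 81 mm). The brass valve body below (42 x 36 mm) and its 19 mm copper pipe, whose top is 57 mm above the table, are fixed to the manifold plate. x axis: along the pipe, +x to the header pipe at the back (away from the robot); z up
- long_end (a point): outer end of the long lever, on its centre line, 130 mm from the pivot, 90 mm above the table. The lever is level: a thin steel strip near the pivot, then from 38 mm out to the end a grey plastic grip 22 mm wide and 18 mm thick. It is the longer of the two levers; it may be on the left or the right valve.
- long_lever (a joint): turn of the long lever, rad, growing counter-clockwise seen from above: 0 = shut, square across its pipe, pointing to the pivot point's +y (robot's left), at a stop; 1.571 = open, over its pipe, pointing to the pivot point's -x (towards the robot), at the other stop. It swings only through this quarter turn, does not spring back and stays where left; friction about 0.28 N m (about 4 N at 70 mm out). Starts shut or nearly so, 0 to 0.3
- short_pivot (a point): pivot of the short-lever ball valve: point on the vertical turning axis, at the lever's mid-thickness, 90 mm above the table (top of the lever grip at 99 mm, underside at 81 mm). The brass valve body below (42 x 36 mm) and its 19 mm copper pipe, whose top is 57 mm above the table, are fixed to the manifold plate. x axis: along the pipe, +x to the header pipe at the back (away from the robot); z up
- short_end (a point): outer end of the short lever, on its centre line, 85 mm from the pivot, 90 mm above the table. The lever is level: a thin steel strip near the pivot, then from 38 mm out to the end a grey plastic grip 22 mm wide and 18 mm thick. It is the shorter of the two levers; it may be on the left or the right valve.
- short_lever (a joint): turn of the short lever, rad, growing counter-clockwise seen from above: 0 = shut, square across its pipe, pointing to the pivot point's +y (robot's left), at a stop; 1.571 = open, over its pipe, pointing to the pivot point's -x (towards the robot), at the other stop. It swings only through this quarter turn, does not spring back and stays where left; friction about 0.28 N m (about 4 N at 70 mm out). Starts open or nearly so, 1.27 to 1.57
- vent_wheel (a joint): turn of the small grey vent handwheel (64 mm across, rim top 86 mm above the table), which lies level on the middle of the header pipe, 95 mm behind the line through the two lever pivots; rad, 0 as found; it turns easily. Not to be turned
- manifold_mid (a point): middle of the manifold, at table height, midway between the two lever pivots (which are 280 mm apart along its y). Aluminium plate 260 (x) x 420 (y) x 20 mm, fixed; +x to the header pipe at the back
- vial_mid (a point): bystander: small amber jar, 36 mm across, 45 mm tall, standing on the manifold plate between the valves; top 65 mm above the table; this point is its middle
- tape_mid (a point): bystander: roll of paper tape lying flat, 72 mm across, 22 mm tall, on the table in front of the plate; this point is its middle
- carton_mid (a point): bystander: small cardboard carton 60 x 45 x 35 mm on the table left of the plate; this point is its middle
- dish_mid (a point): bystander: steel bowl 90 mm across, 35 mm tall, on the table right of the plate; this point is its middle
- bottle_mid (a point): bystander: white closed bottle 56 mm across, 120 mm tall, on the table right of the plate; the only thing near the valves that is taller than the levers; this point is its middle
- cup_mid (a point): bystander: steel cup 68 mm across, 80 mm tall, on the table left of the plate; this point is its middle
- wrench_mid (a point): bystander: 150 mm wrench lying on the table in front of the plate; this point is near its middle

How it is judged:
On the way, in this order (a step that is already met when the one before it is completed fails the run):
1. the long lever is fully open while the short one is still open (value of joint long_lever above 1.45 rad and value of joint short_lever above 1 rad), for 0.2 s.
2. the short lever is fully shut, the long one still open (value of joint short_lever below 0.12 rad and value of joint long_lever above 1.45 rad), for 0.2 s.
At the end, for the whole second after the job is handed in: long lever within 0.12 rad (7 degrees) of its open stop, short lever within 0.12 rad of its shut stop, both at rest; vent handwheel turned less than 0.3 rad; no bystander moved more than 30 mm (all of step 2 and velocity of joint long_lever below 0.05 rad/s and velocity of joint short_lever above -0.05 rad/s and not (value of joint vent_wheel above 0.3 rad or value of joint vent_wheel below -0.3 rad) and distance of each of vial_mid, tape_mid, carton_mid, dish_mid, bottle_mid, cup_mid, wrench_mid from where it was at the start of the episode below 0.03 m); the robot touches nothing.
It fails at once if the short lever is pushed off open (below 0.9 rad) before the long one is open (1.3 rad) (value of joint short_lever below 0.9 rad and value of joint long_lever below 1.3 rad).
It fails at once if the vent handwheel is turned by more than 0.3 rad (value of joint vent_wheel above 0.3 rad or value of joint vent_wheel below -0.3 rad).
It fails at once if a bystander is lifted, knocked over or moved more than 30 mm (distance of any of vial_mid, tape_mid, carton_mid, dish_mid, bottle_mid, cup_mid, wrench_mid from where it was at the start of the episode above 0.03 m).
It also fails if it takes over 53 s, if anything falls off the work surface, if the arm or the gripper's body presses on something with over 40 N, if the wrist force passes 120 N, or if a joint passes its speed limit or range.

## Robot

A 6-joint arm with a two-finger parallel gripper is mounted at the origin on the work surface. World frame = base frame: x ahead of the robot, y to its left, z up, the work surface at z = 0. Lengths are in m, angles in rad, forces in N, time in s.
With the tool pointing down it reaches from about 0.225 to 0.875 m from the base axis. Payload 3.4 kg.
Tool frame: the origin (TCP) lies at the very end of the fingers, on their centre line; the grasp point (between the pads) lies 19 mm behind it; z points along the fingers, y is the direction in which the jaws open and shut (so a half turn about z gives the same grasp; the last joint's range is limited). The gripper opens to 85 mm and grips with 20 to 120 N. Pads are 22 mm wide; open, the fingers measure 114 mm over their backs; the gripper's body (76 mm by 85 mm) begins 54 mm behind the grasp point. The pads swing forward as they close: fully open they stand 13 mm farther back than shut.
Start: joints at [1.021, 0.276, 1.505, -0, 1.361, -0.121], TCP at [0.239, 0.523, 0.231] pointing down, gripper open.
Joint ranges: [-2.89, 2.89], [-0.75, 2.08], [0.22, 2.7], [-1.18, 4.32], [0.11, 2.71], [-2.7, 2.7]. Speed limits (rad/s): [2.57, 2.57, 3.14, 3.14, 3.14, 3.14].

## Interface

Orientations are given as a unit quaternion [w, x, y, z].
In Python, from rig import telemetry, optics, order gives the robot as it stands.
- The arm moves only by the shell command python3 -m creep 'ROWS' [FORCE]. ROWS is a JSON object of lists of equal length, an entry for each row: "slide": the shift along the world's x, y, z normalised to -1 to 1, where 1 is 0.15 m, a list of three; "twist": the turn, a rotation vector about the world's x, y, z normalised to -1 to 1, where 1 is 360 degrees, a list of three; "fingers": the gripper's target within -1 to 1 (fully open at 1, half-way at 0, shut at -1). A call has 1 to 20 rows; each row is the pose to reach, as a shift and turn from the pose commanded when the call began, turning the shorter way round; what a row does not reach only later rows make up. A row lasts 1/10 s, in which the tool goes at most 50 mm and 8.59 degrees, less where a joint would pass 70% of its speed; a pose out of reach is approached as far as the arm can. A call with a number of a shift or a turn outside -1 to 1 is refused whole. A call with a gripper value outside its range is refused whole. The fingers move at their own pace and stop on an object; FORCE is the grip in N (left out, the last holds). Time passes only in rows, so rows that repeat a pose let the fingers close. It gives the time, the measured TCP pose, the force and the opening at its end, in the units of the state.
- telemetry.get_state(): the state, without advancing time (a new reading comes with each control period).
- optics.get_image(name): name is "scene" or "top"; returns a dict with "img" (480x640x3 uint8, blue, green, red), "depth" (480x640 float32, m along the optical axis (not along the pixel's ray), 0 where there is no reading), "fovy" (degrees; the focal length in pixels is half the picture's height over the tangent of half this angle, whatever the lens; pixels are square), "cx", "cy" (the principal point, pixels), "world_from_camera" (4x4, takes a point from camera to world coordinates). Camera axes: x right, y down, z forward; pixel columns grow to the right and rows downward; lengths in m; the calibration is good to about 2 mm. A picture is of the moment at which its call begins.
- order.sign_off(): hands the job in, once; it reports no verdict.
The state is a dict: "clock": time; "qpos": joint angles; "qd": joint speeds; "effort": joint torques, N m; "position": TCP position; "ee_rot": TCP orientation; "contact_force": force on the tool from outside, world axes, zero at the start; "moment": the same for the moment, N m; "width": finger opening in m.
Only numpy, scipy, OpenCV 4.12 (cv2) and the standard library are available. Lean on these libraries where they do the work, as an engineer would, in place of code of your own. Each camera call takes 0.05 s, during which the arm holds its last target.

## Working session

There is one attempt and no reset: what is moved stays moved. The work goes in short steps, Python scripts to look and compute and a shell command to move; the robot and the scene stay as the last step left them, time stands still between calls to the robot, and variables do not carry over. Pictures are saved under pics/ and viewed, and the job is handed in when it is done.

```bash
ls; mkdir -p pics; python3 - <<'E'
from rig import telemetry, optics
import cv2,numpy as np
print(telemetry.get_state())
for n in("scene","top"):
    d=optics.get_image(n); cv2.imwrite(f"pics/{n}0.png",d["img"]); np.savez(f"pics/{n}0.npz",**d)
    print(n,d["fovy"],d["cx"],d["cy"],d["world_from_camera"])
E
```

```text
pics
{'clock': 0.0, 'qpos': array([ 1.02100185e+00,  2.76618918e-01,  1.50615467e+00, -2.54981119e-05,
        1.36071729e+00, -1.20999207e-01]), 'qd': array([ 0.00070667,  0.00158515, -0.00228691, -0.00150749,  0.00045237,
        0.00124843]), 'effort': array([-7.71363193e-04, -4.16763961e+01, -2.45805645e+01, -5.53811933e-04,
        1.10168828e-02, -3.37842799e-06]), 'position': array([0.23879693, 0.52246991, 0.23041751]), 'ee_rot': array([-3.00623110e-04,  2.12756188e-01,  9.77104858e-01, -9.00331220e-04]), 'contact_force': array([-0.00107943,  0.26885614, -0.40250353]), 'moment': array([ 2.25844149e-02, -3.38592974e-05,  1.11889331e-02]), 'width': 0.08533747676488526}
scene 55.42179089566797 324.6546067284766 233.8673240790106 [[-0.25239277  0.5172921  -0.81774493  1.27038701]
 [ 0.96750477  0.12159758 -0.22169473  0.21986077]
 [-0.01524513 -0.84712626 -0.53117293  0.56908288]
 [ 0.          0.          0.          1.        ]]
top 42.77210044878382 316.85536767431705 237.627405156393 [[-0.02031797 -0.99456343  0.10213115  0.40826373]
 [-0.99969645  0.01878594 -0.01594022  0.04172761]
 [ 0.01393493 -0.10242403 -0.99464322  1.49964541]
 [ 0.          0.          0.          1.        ]]
```

View pics/scene0.png

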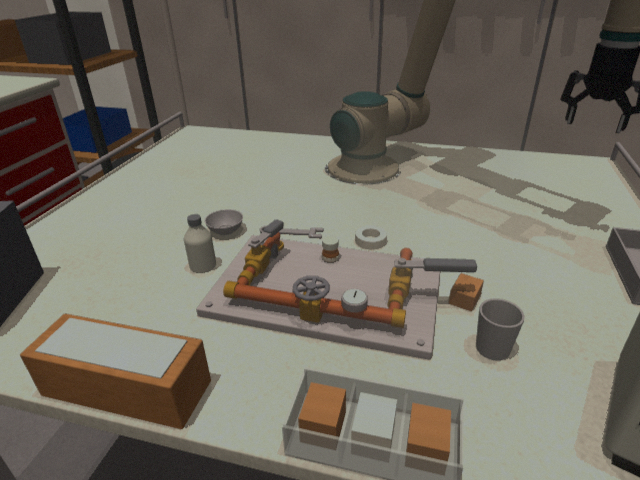

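View pics/top0.png

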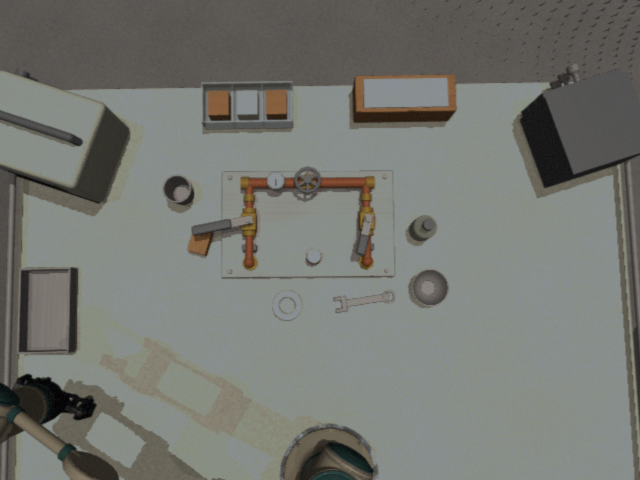

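The top view shows the long lever on the left valve (pivot about (250,221), end about (192,231)). The short lever is on the right valve, with its end about (361,253). The carton lies under the long lever, at about (201,243). Next I'll measure these.

```bash
cat > h.py <<'E'
import numpy as np,cv2
def f(d): return 240/np.tan(np.radians(float(d["fovy"]))/2)
def ray(d,u,v,z):
    M=d["world_from_camera"];r=M[:3,:3]@np.array([(u-d["cx"])/f(d),(v-d["cy"])/f(d),1]);o=M[:3,3]
    return o+r*(z-o[2])/r[2]
def cloud(d):
    v,u=np.mgrid[:480,:640];D=d["depth"];F=f(d)
    P=np.stack([(u-d["cx"])/F*D,(v-d["cy"])/F*D,D],-1)
    return P@d["world_from_camera"][:3,:3].T+d["world_from_camera"][:3,3]
E
python3 - <<'E'
from h import *
d=dict(np.load("pics/top0.npz"));P=cloud(d)
print("px",P[221,250],P[300,330],P[181,307])
x=P[...,0];y=P[...,1];z=P[...,2]
hsv=cv2.cvtColor(d["img"],cv2.COLOR_BGR2HSV)
m=((z>.088)&(z<.112)&(x>.35)&(x<.7)&(abs(y)<.4)).astype(np.uint8)
n,l,s,c=cv2.connectedComponentsWithStats(m)
for i in range(1,n):
    if s[i,4]>60:
        pts=np.argwhere(l==i)[:,::-1].astype(np.float32)
        b=cv2.boxPoints(cv2.minAreaRect(pts))
        print(s[i],"z",np.median(z[l==i]));print([ray(d,*p,.099)[:2].round(3) for p in b])
# plate corners
m=((z>.012)&(z<.03)&(x>.3)&(x<.8)&(abs(y)<.35)).astype(np.uint8)
n,l,s,c=cv2.connectedComponentsWithStats(m);i=1+np.argmax(s[1:,4])
r=cv2.minAreaRect(np.argwhere(l==i)[:,::-1].astype(np.float32));print("plate",r,ray(d,*r[0],.02),[ray(d,*p,.02)[:2].round(3) for p in cv2.boxPoints(r)])
big=cv2.resize(d["img"][150:330,150:460],None,fx=2.58,fy=2.58,interpolation=cv2.INTER_CUBIC);cv2.imwrite("pics/zoom0.png",cv2.convertScaleAbs(big,alpha=1.6))
E
```

```text
px [0.5943576  0.17294937 0.09204183] [ 0.40896885 -0.0110907   0.00345679] [0.68747511 0.03942956 0.08401815]
[356 213  16  42 347] z 0.0958723587921464
[array([ 0.514, -0.067]), array([ 0.608, -0.09 ]), array([ 0.603, -0.112]), array([ 0.509, -0.088])]
[191 215  62  21 548] z 0.0967147345419257
[array([0.584, 0.309]), array([0.61, 0.17]), array([0.588, 0.166]), array([0.562, 0.305])]
[418 217  16  18 102] z 0.09215627233824031
[array([ 0.581, -0.206]), array([ 0.598, -0.231]), array([ 0.566, -0.251]), array([ 0.549, -0.227])]
plate ((307.088134765625, 223.86529541015625), (105.54934692382812, 173.10020446777344), 89.48844146728516) [0.59429014 0.04108743 0.02      ] [array([0.727, 0.252]), array([ 0.723, -0.173]), array([ 0.464, -0.167]), array([0.468, 0.251])]
```

View pics/zoom0.png

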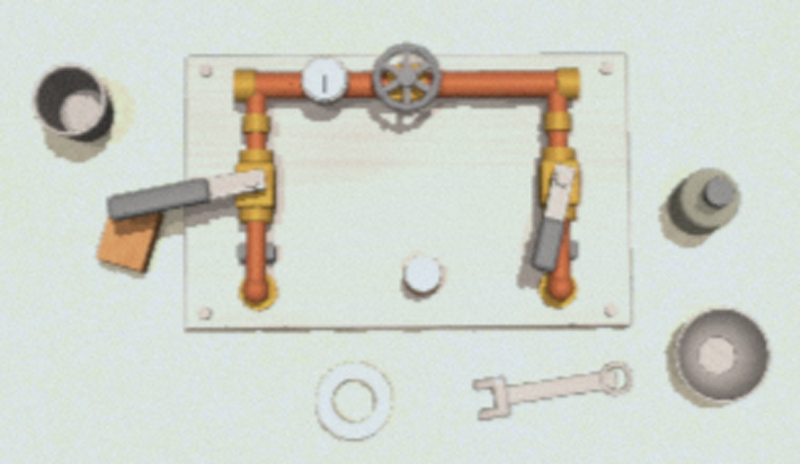

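Long pivot is about (0.597,0.180) with the lever at about 0.19 rad. Short pivot is about (0.595,-0.099) with the lever at about 1.33 rad. Both lie 0.14 m from the plate's middle at y=0.041, so the sizes agree. I'll shut the fingers and approach high on the far side of the long lever.

```bash
python3 -m creep '{"slide":[[0.4,-0.25,0],[0.7,-0.45,0],[1,-0.6,0],[1,-0.6,0],[1,-0.6,0],[1,-0.6,0]],"twist":[[0,0,0.023],[0,0,0.046],[0,0,0.068],[0,0,0.068],[0,0,0.068],[0,0,0.068]],"fingers":[-1,-1,-1,-1,-1,-1]}' 30
python3 -m creep '{"slide":[[0.3,-0.2,0],[0.6,-0.4,0],[0.9,-0.6,0],[1,-0.67,0],[1,-0.67,0],[1,-0.67,0]],"twist":[[0,0,0],[0,0,0],[0,0,0],[0,0,0],[0,0,0],[0,0,0]],"fingers":[-1,-1,-1,-1,-1,-1]}'
```

```text
clock: 0.7
position: [0.3892, 0.4324, 0.2307]
ee_rot: [-0.001, 0.002, 1.0, -0.0]
contact_force: [-1.1, 0.9, 0.2]
width: 0.0002
clock: 1.3
position: [0.5381, 0.3332, 0.2308]
ee_rot: [-0.001, 0.001, 1.0, 0.0]
contact_force: [-0.3, 0.3, -0.4]
width: 0.0
```

```bash
python3 -m creep '{"slide":[[0.27,-0.17,0],[0.53,-0.35,0],[0.53,-0.35,0],[0.53,-0.35,-0.3],[0.53,-0.35,-0.6],[0.53,-0.35,-0.6],[0.53,-0.35,-0.6]],"twist":[[0,0,0],[0,0,0],[0,0,0],[0,0,0],[0,0,0],[0,0,0],[0,0,0]],"fingers":[-1,-1,-1,-1,-1,-1,-1]}'
python3 - <<'E'
from rig import optics
import cv2
a=optics.get_image("top")["img"][150:330,150:460];b=optics.get_image("scene")["img"][180:380,180:540]
cv2.imwrite("pics/t1.png",cv2.resize(a,None,fx=2.5,fy=2.5));cv2.imwrite("pics/s1.png",cv2.resize(b,None,fx=2.2,fy=2.2))
E
```

```text
clock: 2.0
position: [0.617, 0.2815, 0.1415]
ee_rot: [-0.001, -0.0, 1.0, 0.0]
contact_force: [0.6, 0.3, 0.5]
width: -0.0001
```

View pics/s1.png

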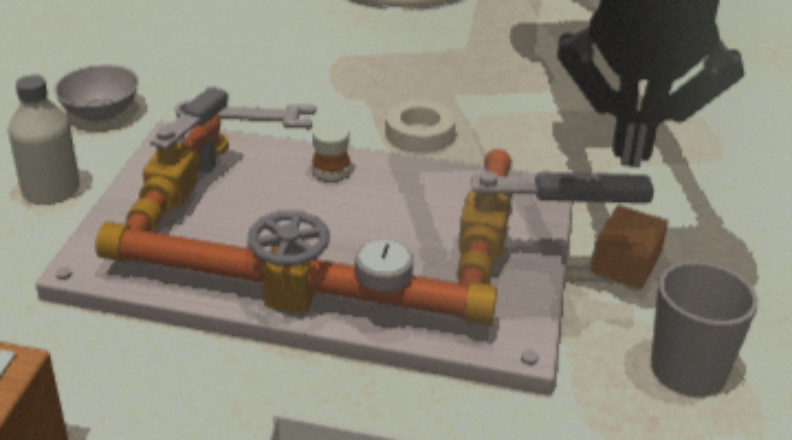

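View pics/t1.png

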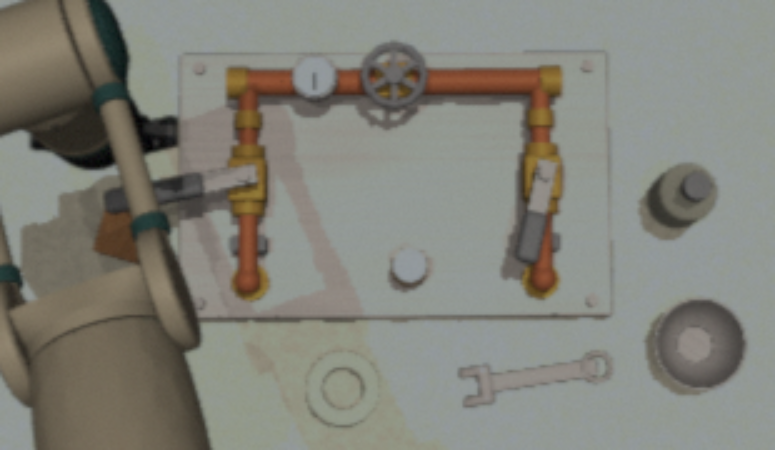

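The gripper is clear behind the long lever, with its tip at (650,160) of the scene crop, and all bystanders are in place. Now I'll work out the arc.

```bash
python3 - <<'E'
import numpy as np
s=np.array([.617,.2815])
for t in np.linspace(.2,1.571,10):
    u=np.array([-np.sin(t),np.cos(t)]);n=np.array([np.cos(t),np.sin(t)])
    c=np.array([.597,.18])+.09*u+(.011+.011*abs(n[0])+.014*abs(n[1]))*n
    print(round(t,2),c.round(3),((c-s)/.15).round(2))
E
python3 -m creep '{"slide":[[0,0,-0.2],[0,0,-0.42],[0,0,-0.42],[0,0,-0.42]],"twist":[[0,0,0],[0,0,0],[0,0,0],[0,0,0]],"fingers":[-1,-1,-1,-1]}'
```

```text
0.2 [0.603 0.273] [-0.09 -0.06]
0.35 [0.59  0.273] [-0.18 -0.05]
0.5 [0.577 0.272] [-0.26 -0.06]
0.66 [0.564 0.269] [-0.35 -0.09]
0.81 [0.552 0.263] [-0.44 -0.12]
0.96 [0.54  0.255] [-0.52 -0.18]
1.11 [0.529 0.245] [-0.59 -0.24]
1.27 [0.519 0.233] [-0.65 -0.32]
1.42 [0.512 0.22 ] [-0.7  -0.41]
1.57 [0.507 0.205] [-0.73 -0.51]
clock: 2.5
position: [0.6196, 0.2806, 0.0804]
ee_rot: [0.001, 0.001, 1.0, 0.001]
contact_force: [0.6, 0.4, -0.6]
width: 0.0004
```

```bash
python3 -m creep '{"slide":[[-0.05,-0.03,0],[-0.09,-0.06,0],[-0.135,-0.06,0],[-0.18,-0.05,0],[-0.22,-0.06,0],[-0.26,-0.06,0],[-0.31,-0.07,0],[-0.35,-0.09,0],[-0.4,-0.1,0],[-0.44,-0.12,0],[-0.48,-0.15,0],[-0.52,-0.18,0],[-0.52,-0.18,0]],"twist":[[0,0,0],[0,0,0],[0,0,0],[0,0,0],[0,0,0],[0,0,0],[0,0,0],[0,0,0],[0,0,0],[0,0,0],[0,0,0],[0,0,0],[0,0,0]],"fingers":[-1,-1,-1,-1,-1,-1,-1,-1,-1,-1,-1,-1,-1]}'
python3 - <<'E'
from rig import optics
import cv2
b=optics.get_image("scene")["img"][180:380,180:540]
cv2.imwrite("pics/s2.png",cv2.resize(b,None,fx=2.2,fy=2.2))
E
```

```text
clock: 3.8
position: [0.5392, 0.2529, 0.0783]
ee_rot: [-0.001, 0.001, 1.0, 0.0]
contact_force: [2.6, 0.5, 0.6]
width: -0.0001
```

View pics/s2.png

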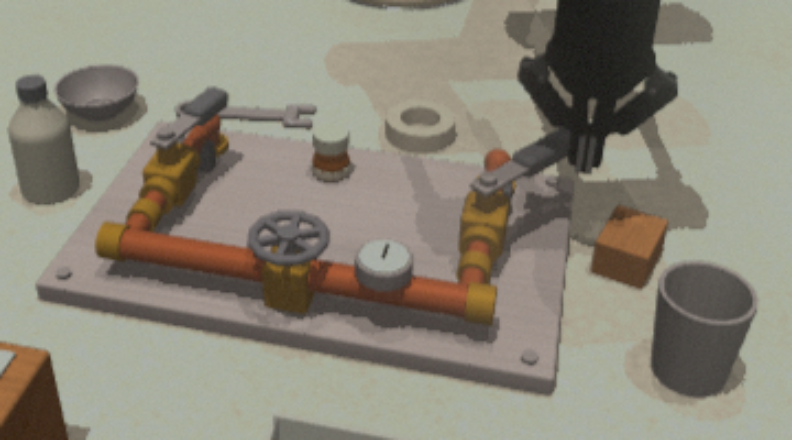

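The lever is turning with the finger against its back side at (580,150). I'll continue to the stop.

```bash
python3 -m creep '{"slide":[[-0.035,-0.03,0],[-0.07,-0.06,0],[-0.1,-0.1,0],[-0.13,-0.14,0],[-0.155,-0.185,0],[-0.18,-0.23,0],[-0.195,-0.28,0],[-0.2,-0.31,0],[-0.2,-0.33,0],[-0.2,-0.33,0]],"twist":[[0,0,0],[0,0,0],[0,0,0],[0,0,0],[0,0,0],[0,0,0],[0,0,0],[0,0,0],[0,0,0],[0,0,0]],"fingers":[-1,-1,-1,-1,-1,-1,-1,-1,-1,-1]}'
python3 -m creep '{"slide":[[0,-0.01,0],[0,-0.02,0],[0,-0.03,0],[0,-0.03,0]],"twist":[[0,0,0],[0,0,0],[0,0,0],[0,0,0]],"fingers":[-1,-1,-1,-1]}'
```

```text
clock: 4.85
position: [0.5097, 0.2042, 0.0784]
ee_rot: [-0.001, 0.001, 1.0, 0.001]
contact_force: [0.9, 5.6, 2.2]
width: 0.0001
clock: 5.25
position: [0.5098, 0.204, 0.0785]
ee_rot: [-0.001, 0.003, 1.0, 0.005]
contact_force: [-0.7, 16.6, 1.6]
width: 0.0002
```

The force rose to 17 N with no further travel, so the lever is at the stop. I'll back off, lift and look.

```bash
python3 -m creep '{"slide":[[0,0.1,0],[0,0.2,0],[0,0.2,0],[0,0.2,0.3],[0,0.2,0.6],[0,0.2,0.6],[0,0.2,0.6]],"twist":[[0,0,0],[0,0,0],[0,0,0],[0,0,0],[0,0,0],[0,0,0],[0,0,0]],"fingers":[-1,-1,-1,-1,-1,-1,-1]}'
python3 - <<'E'
from rig import optics
import cv2
b=optics.get_image("scene")["img"][180:380,180:540]
cv2.imwrite("pics/s3.png",cv2.resize(b,None,fx=2.2,fy=2.2))
E
```

```text
clock: 5.95
position: [0.5107, 0.2284, 0.1691]
ee_rot: [0.001, 0.001, 1.0, -0.0]
contact_force: [-1.2, -0.6, -0.6]
width: -0.0003
```

View pics/s3.png

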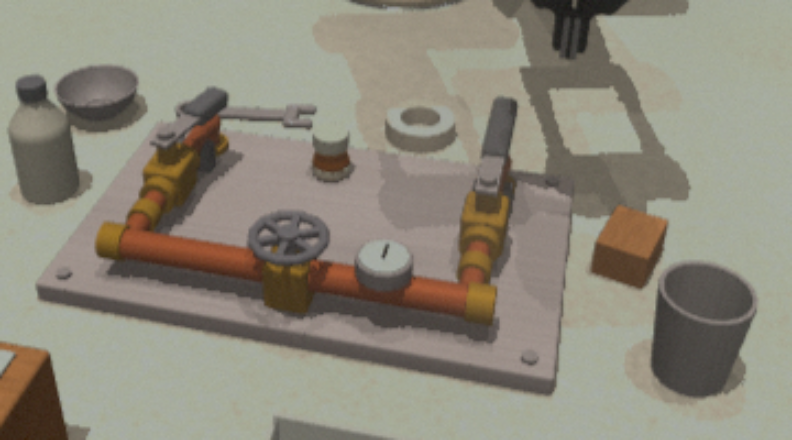

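The long lever now lies over its pipe and everything else stands as before. Next I'll move to the right side of the short lever.

```bash
python3 -m creep '{"slide":[[0,-0.25,0],[0,-0.5,0],[0,-0.75,0],[0,-1,0],[0,-1,0]],"twist":[[0,0,0],[0,0,0],[0,0,0],[0,0,0],[0,0,0]],"fingers":[-1,-1,-1,-1,-1]}'
python3 -m creep '{"slide":[[0,-0.25,0],[0,-0.5,0],[0,-0.75,0],[0,-1,0],[0,-1,0]],"twist":[[0,0,0],[0,0,0],[0,0,0],[0,0,0],[0,0,0]],"fingers":[-1,-1,-1,-1,-1]}'
python3 -m creep '{"slide":[[0.05,-0.2,0],[0.05,-0.4,0],[0.05,-0.4,0],[0.05,-0.4,-0.3],[0.05,-0.4,-0.6],[0.05,-0.4,-0.6],[0.05,-0.4,-0.6]],"twist":[[0,0,0],[0,0,0],[0,0,0],[0,0,0],[0,0,0],[0,0,0],[0,0,0]],"fingers":[-1,-1,-1,-1,-1,-1,-1]}'
python3 - <<'E'
from rig import optics
import cv2,numpy as np
b=optics.get_image("scene")["img"][180:380,180:540]
cv2.imwrite("pics/s4.png",cv2.resize(b,None,fx=2.2,fy=2.2))
s=np.array([.518,-.131])
for t in np.linspace(1.33,0,10):
    u=np.array([-np.sin(t),np.cos(t)]);n=-np.array([np.cos(t),np.sin(t)])
    c=np.array([.595,-.099])+.066*u+(.011+.011*abs(n[0])+.014*abs(n[1]))*n
    print(round(t,2),c.round(3),((c-s)/.15).round(2))
E
```

```text
clock: 6.5
position: [0.5089, 0.0748, 0.1662]
ee_rot: [-0.003, 0.003, 1.0, -0.001]
contact_force: [0.6, 0.2, 0.3]
width: 0.0
clock: 7.0
position: [0.5099, -0.0743, 0.1667]
ee_rot: [-0.002, 0.003, 1.0, -0.001]
contact_force: [-0.1, 0.2, -0.6]
width: -0.0002
clock: 7.7
position: [0.5174, -0.1296, 0.0778]
ee_rot: [-0.001, 0.0, 1.0, 0.001]
contact_force: [0.5, -1.1, 1.0]
width: 0.0001
1.33 [ 0.524 -0.11 ] [0.04 0.14]
1.18 [ 0.523 -0.1  ] [0.04 0.21]
1.03 [ 0.524 -0.09 ] [0.04 0.27]
0.89 [ 0.526 -0.08 ] [0.05 0.34]
0.74 [ 0.529 -0.069] [0.08 0.41]
0.59 [ 0.535 -0.06 ] [0.11 0.47]
0.44 [ 0.542 -0.051] [0.16 0.53]
0.3 [ 0.551 -0.043] [0.22 0.58]
0.15 [ 0.562 -0.037] [0.29 0.63]
0.0 [ 0.573 -0.033] [0.37 0.65]
```

View pics/s4.png

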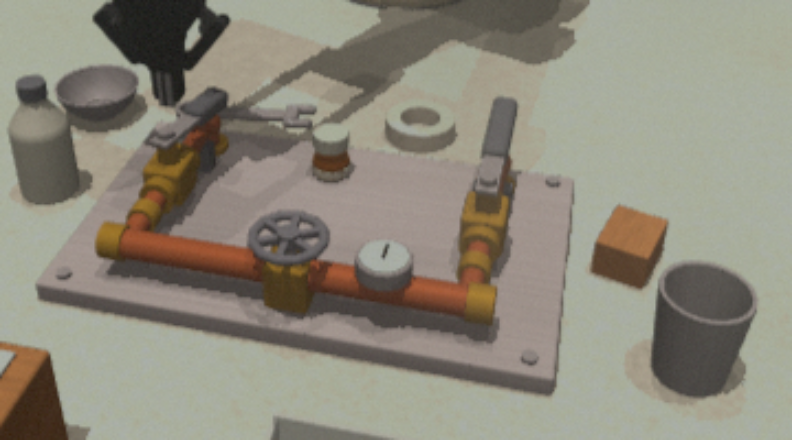

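The fingertip, at (168,95), is on the right of the short lever at working height. I'll push.

```bash
python3 -m creep '{"slide":[[0.03,0.07,0],[0.04,0.14,0],[0.04,0.17,0],[0.04,0.21,0],[0.04,0.24,0],[0.04,0.27,0],[0.045,0.3,0],[0.05,0.34,0],[0.065,0.38,0],[0.08,0.41,0],[0.095,0.44,0],[0.11,0.47,0],[0.16,0.53,0],[0.19,0.555,0],[0.22,0.58,0],[0.25,0.6,0],[0.29,0.62,0],[0.33,0.63,0],[0.36,0.63,0],[0.36,0.63,0]],"twist":[[0,0,0],[0,0,0],[0,0,0],[0,0,0],[0,0,0],[0,0,0],[0,0,0],[0,0,0],[0,0,0],[0,0,0],[0,0,0],[0,0,0],[0,0,0],[0,0,0],[0,0,0],[0,0,0],[0,0,0],[0,0,0],[0,0,0],[0,0,0]],"fingers":[-1,-1,-1,-1,-1,-1,-1,-1,-1,-1,-1,-1,-1,-1,-1,-1,-1,-1,-1,-1]}'
python3 -m creep '{"slide":[[0.01,0,0],[0.02,0,0],[0.03,0,0],[0.03,0,0]],"twist":[[0,0,0],[0,0,0],[0,0,0],[0,0,0]],"fingers":[-1,-1,-1,-1]}'
python3 - <<'E'
from rig import optics
import cv2
b=optics.get_image("scene")["img"][180:380,180:540]
cv2.imwrite("pics/s5.png",cv2.resize(b,None,fx=2.2,fy=2.2))
E
```

```text
clock: 9.75
position: [0.5705, -0.0355, 0.0783]
ee_rot: [-0.002, 0.0, 1.0, 0.001]
contact_force: [-4.1, 1.3, 0.9]
width: -0.0
clock: 10.15
position: [0.5732, -0.0351, 0.0783]
ee_rot: [-0.003, 0.001, 1.0, 0.001]
contact_force: [-8.5, 2.0, 5.2]
width: 0.0004
```

View pics/s5.png

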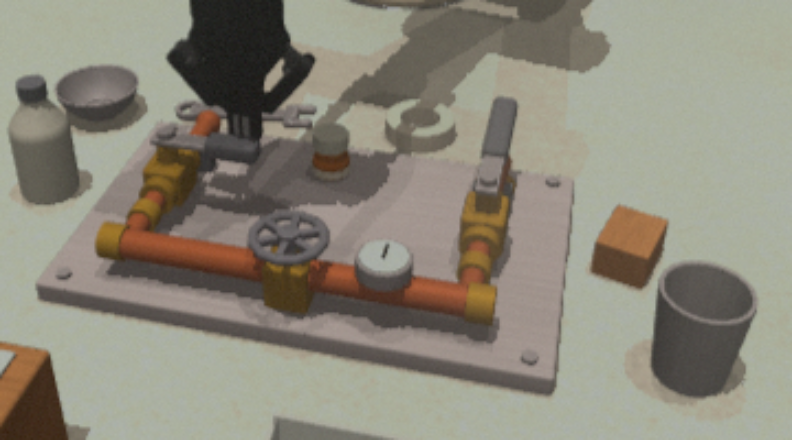

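The short lever is nearly square to its pipe. I'll push a little further to be sure it's on the stop.

```bash
python3 -m creep '{"slide":[[0.01,0,0],[0.02,0,0],[0.025,0,0],[0.025,0,0]],"twist":[[0,0,0],[0,0,0],[0,0,0],[0,0,0]],"fingers":[-1,-1,-1,-1]}'
```

```text
clock: 10.6
position: [0.5732, -0.0351, 0.0783]
ee_rot: [-0.007, 0.0, 1.0, 0.001]
contact_force: [-15.0, 0.4, 10.9]
width: 0.0
```

The tip is stopped hard and the force is rising, so it's on the stop. I'll back off in -x, lift, and carry the arm back out of the top view.

```bash
python3 -m creep '{"slide":[[-0.1,0,0],[-0.22,0,0],[-0.22,0,0],[-0.22,0,0.3],[-0.22,0,0.6],[-0.22,0,0.9],[-0.22,0,0.9]],"twist":[[0,0,0],[0,0,0],[0,0,0],[0,0,0],[0,0,0],[0,0,0],[0,0,0]],"fingers":[-1,-1,-1,-1,-1,-1,-1]}'
python3 -m creep '{"slide":[[-0.3,0,0],[-0.6,0,0],[-0.9,0,0],[-1,0,0],[-1,0,0],[-1,0,0],[-1,0,0]],"twist":[[0,0,0],[0,0,0],[0,0,0],[0,0,0],[0,0,0],[0,0,0],[0,0,0]],"fingers":[-1,-1,-1,-1,-1,-1,-1]}'
python3 - <<'E'
from rig import optics
from h import *
d=optics.get_image("top");P=cloud(d);x,y,z=P[...,0],P[...,1],P[...,2]
cv2.imwrite("pics/t6.png",cv2.convertScaleAbs(cv2.resize(d["img"][150:330,150:460],None,fx=2.5,fy=2.5),alpha=1.5))
m=((z>.088)&(z<.112)&(x>.43)&(x<.64)&(abs(y)<.4)).astype(np.uint8)
n,l,s,c=cv2.connectedComponentsWithStats(m)
for i in range(1,n):
    if s[i,4]>60:
        b=cv2.boxPoints(cv2.minAreaRect(np.argwhere(l==i)[:,::-1].astype(np.float32)))
        w=np.array([ray(d,*p,.099)[:2] for p in b])
        e=[w[1]-w[0],w[2]-w[1]];e=max(e,key=np.linalg.norm)
        print(s[i],w.round(3).tolist(),"axis deg",np.degrees(np.arctan2(e[1],e[0])).round(1))
E
```

```text
clock: 11.3
position: [0.5536, -0.0373, 0.221]
ee_rot: [0.009, 0.001, 1.0, -0.001]
contact_force: [0.4, 0.3, -0.3]
width: -0.0001
clock: 12.0
position: [0.3997, -0.0369, 0.2136]
ee_rot: [0.001, 0.001, 1.0, -0.0]
contact_force: [1.0, 0.4, 0.1]
width: -0.0
[242 215  10  61 551] [[0.608, 0.191], [0.607, 0.17], [0.469, 0.171], [0.47, 0.192]] axis deg 179.5
[331 214  42  10 352] [[0.606, -0.014], [0.605, -0.109], [0.584, -0.109], [0.585, -0.014]] axis deg -91.1
[418 218  16  16  90] [[0.593, -0.215], [0.593, -0.25], [0.558, -0.249], [0.558, -0.214]] axis deg 177.7
```

View pics/t6.png

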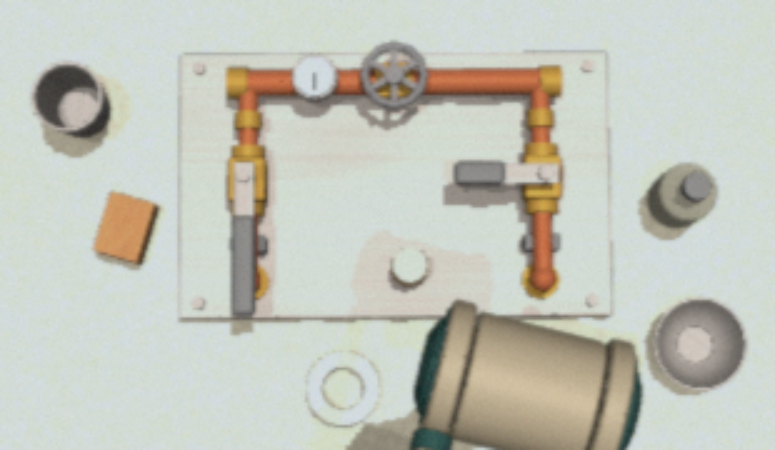

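The long lever lies along its pipe (179.5°) and the short lever square across its own (-91.1°), matching the plate's yaw of about -0.5°. The handwheel at (393,77) and the visible bystanders haven't moved. The wrench is hidden by the arm here, but it was in place in the last scene view and the tool has stayed above z=0.21 since. I'll hand in.

```bash
python3 -c "
from rig import order,telemetry
print(telemetry.get_state()['contact_force']);print(order.sign_off())"
```

```text
[-0.25756707 -0.60440973 -0.4745641 ]
the job is handed in; nothing more can be done
None
```

The manifold is switched to its reserve line, and I handed the job in shortly after 12 s on the robot's clock (limit 53 s). Using the shut fingertips, I pushed the long lever (left valve) fully open first, and only then the short lever (right valve) fully shut. Each push ended at the stop, with the force rising to about 17 N and no further movement.

- **Levers:** in the last top view, the long lever lay within about 1° of its pipe and the short lever within about 1° of square across its own.
- **Surroundings:** by eye, the vent handwheel and the visible bystanders looked unmoved. I did not measure the handwheel's turn or the bystanders' shifts.
- **Robot:** the tool was clear at z = 0.21 m and the contact force read about zero.
- **Not confirmed:** the arm hid the wrench in that last view. It was in place in the scene view taken at the end of the short-lever push, and after that the tool only backed off about 20 mm, lifted and withdrew above it.

No check failed or disagreed with another.

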